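# Pack the optics kit into its tray, leave the empty mounts

### The job

Pack the optics kit into the white tray: set the tube with the lens, the square mount with the mirror, the steel post and the slotted clamp block each down gently, upright and flat on the bottom of the recess that matches its shape (the lens tube in the large round one, the post in the small round one, the square mount in the square one, the block in the oblong one). The empty tube without a lens and the empty square mount without a mirror do not belong to the kit: leave them standing where they are.

Things in the scene. Friction and masses are not known exactly. Their poses are not given: they have to be found in the camera images.
- lens_cell: short black tube, 40 mm outside diameter, 26 mm tall, standing on end, closed by an amber-coated glass lens whose domed face is 2.5 mm below the rim; about 60 g. Loose on the optical table. Origin: centre of the underside; z up.
- empty_cell: look-alike of the lens cell: the same black tube, 40 mm diameter, 26 mm tall, 4 mm wall, but with no lens, so the table shows through. It stays where it is. Loose on the optical table. Origin: centre of the underside; z up.
- mirror_mount: black square mount lying flat, 44 x 44 mm, 26 mm tall, with three small brass screw heads in its top corners, and a bright round mirror of 30 mm diameter filling its middle, 2 mm below the top face; about 110 g. x and y along its sides. Loose on the optical table. Origin: centre of the underside; z up.
- empty_mount: look-alike of the mirror mount: the same black square mount, 44 x 44 x 26 mm, with three brass screw heads, but with an open 30 mm hole and no mirror, so the table shows through. It stays where it is. x and y along its sides. Loose on the optical table. Origin: centre of the underside; z up.
- post: plain dark steel pedestal post standing upright, 25 mm diameter, 50 mm tall, with a brass stud 6 mm across and 7 mm high on its top; about 170 g. Loose on the optical table. Origin: centre of the underside; z up.
- block: aluminium clamp block lying flat, 56 mm long (its x) by 24 mm wide (its y), 24 mm tall, with a slot 34 x 8 mm down through it; about 60 g. Loose on the optical table. Origin: centre of the underside; z up.
- nest_lens: nest for the lens cell: grey insert 88 x 88 x 14 mm, one of four fixed 2 x 2 (92 mm apart, any order) in a fixed white tray 194 mm square, rim 14 mm high. Origin: centre of its underside, 4 mm above the table; z up, x, y along its sides. Top face 18 mm above the table, in it a round recess of 56 mm diameter, 8 mm deep, its floor 6 mm above the origin.
- nest_mirror: nest for the mirror mount: grey insert 88 x 88 x 14 mm, one of four fixed 2 x 2 (92 mm apart, any order) in a fixed white tray 194 mm square, rim 14 mm high. Origin: centre of its underside, 4 mm above the table; z up, x, y along its sides. Top face 18 mm above the table, in it a square recess of 60 x 60 mm, 8 mm deep, its floor 6 mm above the origin.
- nest_post: nest for the post: grey insert 88 x 88 x 14 mm, one of four fixed 2 x 2 (92 mm apart, any order) in a fixed white tray 194 mm square, rim 14 mm high. Origin: centre of its underside, 4 mm above the table; z up, x, y along its sides. Top face 18 mm above the table, in it a round recess of 41 mm diameter, the smaller of the two round ones, 8 mm deep, its floor 6 mm above the origin.
- nest_block: nest for the clamp block: grey insert 88 x 88 x 14 mm, one of four fixed 2 x 2 (92 mm apart, any order) in a fixed white tray 194 mm square, rim 14 mm high. Origin: centre of its underside, 4 mm above the table; z up, x, y along its sides. Top face 18 mm above the table, in it an oblong recess, 72 mm along its x and 40 mm along its y, 8 mm deep, its floor 6 mm above the origin.
Not all that is in view belongs to the job. Leave any brown or red look-alike of the nest_block alone.

How it is judged:
At the end, for the whole second after the job is handed in: Lens cell, mirror mount, post and block each lie in their own recess: within 13 mm of the nest centre, underside less than 9 mm above the nest underside, tilt under 0.12 rad, under 0.02 m/s. The empty cell and empty mount stand upright, at rest, within 30 mm of their start (horizontal distance between lens_cell and nest_lens below 0.013 m and z of lens_cell in the frame of nest_lens below 0.009 m and angle between each of lens_cell, mirror_mount, post, block, empty_cell, empty_mount's own z axis and vertical below 0.12 rad and linear speed of each of lens_cell, mirror_mount, post, block, empty_cell, empty_mount below 0.02 m/s and horizontal distance between mirror_mount and nest_mirror below 0.013 m and z of mirror_mount in the frame of nest_mirror below 0.009 m and horizontal distance between post and nest_post below 0.013 m and z of post in the frame of nest_post below 0.009 m and horizontal distance between block and nest_block below 0.013 m and z of block in the frame of nest_block below 0.009 m and distance of each of empty_cell, empty_mount from where it was at the start of the episode below 0.03 m); the robot touches nothing.
It fails at once if a kit part is dropped into its nest (faster than 0.5 m/s within 35 mm of the recess floor) ((horizontal distance between lens_cell and nest_lens below 0.045 m and z of lens_cell in the frame of nest_lens below 0.041 m and linear speed of lens_cell above 0.5 m/s) or (horizontal distance between mirror_mount and nest_mirror below 0.045 m and z of mirror_mount in the frame of nest_mirror below 0.041 m and linear speed of mirror_mount above 0.5 m/s) or (horizontal distance between post and nest_post below 0.045 m and z of post in the frame of nest_post below 0.041 m and linear speed of post above 0.5 m/s) or (horizontal distance between block and nest_block below 0.045 m and z of block in the frame of nest_block below 0.041 m and linear speed of block above 0.5 m/s)).
It fails at once if the empty cell is moved more than 30 mm from where it stood (distance of empty_cell from where it was at the start of the episode above 0.03 m).
It fails at once if the empty mount is moved more than 30 mm from where it stood (distance of empty_mount from where it was at the start of the episode above 0.03 m).
It also fails if it takes over 99 s, if anything falls off the work surface, if the arm or the gripper's body presses on something with over 40 N, if the wrist force passes 120 N, or if a joint passes its speed limit or range.

### The arm

A 6-joint arm with a two-finger parallel gripper is mounted at the origin on the work surface. World frame = base frame: x ahead of the robot, y to its left, z up, the work surface at z = 0. Lengths are in m, angles in rad, forces in N, time in s.
With the tool pointing down it reaches from about 0.35 to 0.725 m from the base axis. Payload 6 kg.
Tool frame: the origin (TCP) lies at the very end of the fingers, on their centre line; the grasp point (between the pads) lies ctrl.pinch_z behind it (ctrl.pinch_z is the distance from the TCP to the grasp point, in m); z points along the fingers, y is the line along which they close (so a half turn about z gives the same grasp; the last joint's range is limited). The gripper opens to 85 mm and grips with 20 to 120 N. Pads are 22 mm wide; open, the fingers measure 114 mm over their backs; the gripper's body (76 mm by 85 mm) begins 54 mm behind the grasp point. The pads swing forward as they close: fully open they stand 13 mm farther back than shut.
Start: joints at [-0.871, 0.04, 0.085, 0, -1.615, -0.334], TCP at [0.215, -0.56, 0.203] pointing down, gripper open.
Joint ranges: [-2.56, 2.56], [-1.29, 2.01], [-1.08, 1.49], [-3.29, 1.98], [-2.81, -0.18], [-2.99, 2.99]. Speed limits (rad/s): [2.57, 2.57, 3.01, 3.14, 3.14, 3.14].

### API

Orientations are given as a 3x3 rotation matrix whose columns are the frame's x, y, z axes.
In Python, from workcell import ctrl, imaging, workorder gives the robot as it stands.
- The arm moves only by the tool step_arm, never from a script. Its argument "moves" is a list of rows, each an object with "turn": the turn, a rotation vector about the tool's x, y, z in a scale on which 1.0 is 180 degrees, a list of three; "delta_pos": the shift along the tool's x, y, z in a scale on which 1.0 is 80 cm, a list of three; "hand": the opening, from 0 (shut) to 1 (fully open). A call has 1 to 10 rows; each row is the pose to reach, as a shift and turn from the pose commanded when the call began, along the tool's axes at that moment; what a row does not reach only later rows make up. A row lasts 1/12 s, in which the tool goes at most 41.7 mm and 7.16 degrees, less where a joint would pass 70% of its speed; a pose out of reach is approached as far as the arm can. A shift or turn number past 1, either way, is cut back to 1. A call with a gripper value outside its range is refused whole. The fingers move at their own pace and stop on an object; the grip force is fixed at half the most. Time passes only in rows, so rows that repeat a pose let the fingers close. It gives the time, the measured TCP pose, the force, the opening and the grip force at its end, in the units of the state.
- ctrl.sense(): the state, without advancing time (a new reading comes with each control period).
- imaging.grab_frame(name): name is "side" or "top"; returns a dict with "img" (480x640x3 uint8, red, green, blue), "range_z" (480x640 float32, m along the optical axis (not along the pixel's ray), 0 where there is no reading), "fx", "fy", "cx", "cy" (pixels), "R" (3x3) and "t" (3): a world point X has camera coordinates R X + t. Camera axes: x right, y down, z forward; pixel columns grow to the right and rows downward; lengths in m; the calibration is good to about 2 mm. A picture is of the moment at which its call begins.
- workorder.sign_off(): hands the job in; it is judged then, once.
The state is a dict: "time": time; "joint_positions": joint angles; "qd": joint speeds; "effort": joint torques, N m; "ee_pos": TCP position; "orientation": TCP orientation; "wrist_force": force on the tool from outside, world axes, zero at the start; "wrist_torque": the same for the moment, N m; "gripper_width": opening from 0.0 (shut) to 1.0 (fully open); "gripper_force": force on a finger pad.
Only numpy, scipy, OpenCV 4.12 (cv2) and the standard library are available. Lean on these libraries where they do the work, as an engineer would, in place of code of your own. Each camera call takes 0.05 s, during which the arm holds its last target. There are 200 camera calls.

## Working session

There is one attempt and no reset: what is moved stays moved. The work goes in short steps, Python scripts to look and compute and a tool call to move; the robot and the scene stay as the last step left them, time stands still between calls to the robot, and variables do not carry over. Pictures are saved under pics/ and viewed, at most 14 in all, crops included, and the job is handed in when it is done.

Besides the shell and the picture viewer there is one more tool, called by a JSON object that holds its "api" and its "payload", one argument or row to a line. step_arm: Moves the arm, as the interface text tells. Its arguments: {"type":"object","properties":{"moves":{"type":"array","items":{"type":"object","properties":{"turn":{"type":"array","items":{"type":"number"}},"delta_pos":{"type":"array","items":{"type":"number"}},"hand":{"type":"number"}}}}},"required":["moves"]}

```bash
mkdir -p pics; python3 - <<'E'
from workcell import ctrl, imaging
import cv2,pickle
for n in("top","side"):
    f=imaging.grab_frame(n); pickle.dump(f,open(n+".pkl","wb")); cv2.imwrite(f"pics/{n}0.png",f["img"][:,:,::-1]); print(n,f["fx"],f["R"],f["t"])
s=ctrl.sense(); print(s["time"],s["ee_pos"],s["orientation"],ctrl.pinch_z)
E
```

```text
top 565.2716037578755 [[-0.02666529 -0.99959726 -0.00970966]
 [-0.99225881  0.02764556 -0.12107093]
 [ 0.1212906   0.00640611 -0.99259637]] [0.03084634 0.49086295 1.06528033]
side 504.91645162066254 [[-0.91797134 -0.39648495  0.01132706]
 [-0.23375002  0.51768269 -0.82302221]
 [ 0.32045209 -0.75815851 -0.56789624]] [0.45477268 0.13006454 0.80360717]
0.1 [ 0.21453449 -0.55994496  0.20204948] [[-9.33847760e-01 -3.57670035e-01 -7.12384359e-04]
 [-3.57670723e-01  9.33846539e-01  1.51484044e-03]
 [ 1.23444634e-04  1.66942938e-03 -9.99998599e-01]] 0.0187
```

View pics/top0.png

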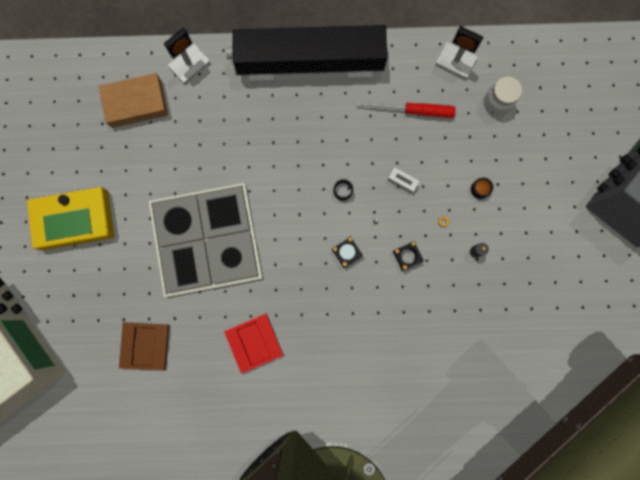

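View pics/side0.png

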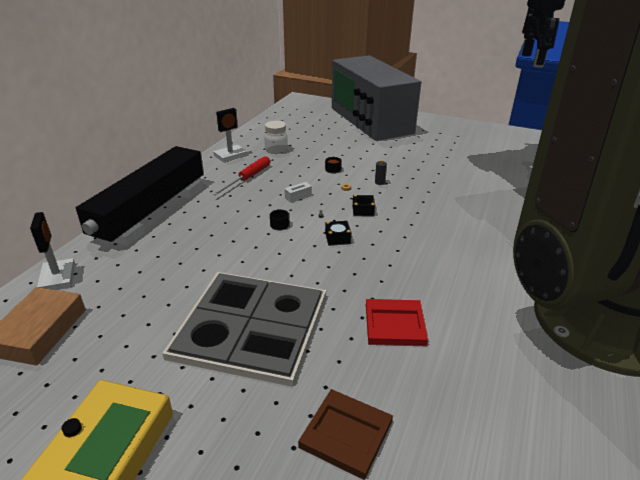

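Top view: lens cell (483,187), empty cell (344,189), mirror mount (347,252), empty mount (408,256), post (480,250), block (404,179). Tray nests: large round (177,220), square (223,211), oblong (186,266), small round (231,257). I'll measure using the depth and an enlarged crop.

```bash
cat > h.py <<'E'
import numpy as np,cv2
def world(f):
    v,u=np.indices(f["range_z"].shape); z=f["range_z"]
    c=np.stack([(u-f["cx"])/f["fx"]*z,(v-f["cy"])/f["fy"]*z,z],-1)
    return (c-f["t"])@f["R"]
def px2w(f,u,v,h):
    d=f["R"].T@np.array([(u-f["cx"])/f["fx"],(v-f["cy"])/f["fy"],1]); o=-f["R"].T@f["t"]
    return o+d*(h-o[2])/d[2]
def blob(W,box,lo,hi):
    u0,v0,u1,v1=box; P=W[v0:v1,u0:u1].reshape(-1,3); P=P[(P[:,2]>lo)&(P[:,2]<hi)]
    (c,s,a)=cv2.minAreaRect((P[:,:2]*1000).astype(np.float32))
    return len(P),np.round(c,1),np.round(s,1),round(a,1),round(float(np.median(P[:,2]))*1000,1)
E
python3 - <<'E'
import pickle; from h import *
f=pickle.load(open("top.pkl","rb")); W=world(f)
for n,b,lo,hi in [("lens",(465,170,502,207),.012,.05),("ecell",(326,171,362,207),.012,.05),("mirror",(327,232,368,273),.012,.05),("emount",(388,237,428,276),.012,.05),("post",(465,235,495,265),.035,.07),("block",(383,160,425,198),.012,.05),("tray",(140,175,270,305),.008,.03)]:
    print(n,*blob(W,b,lo,hi))
for n,u,v in [("L",177,220),("S",223,211),("O",186,266),("R",231,257)]: print(n,px2w(f,u,v,.018).round(4))
g=pickle.load(open("side.pkl","rb"));Wg=world(g)
for n,b,lo,hi in [("lens",(320,152,346,176),.012,.05),("post",(370,155,392,190),.035,.07),("block",(280,178,316,204),.012,.05),("mirror",(322,218,356,250),.012,.05),("tray",(160,265,335,385),.008,.03)]:
    print(n,*blob(Wg,b,lo,hi))
T=W[360:380,300:330].reshape(-1,3);print(np.median(T[:,2]))
im=f["img"][:,:,::-1]
a=cv2.resize(im[160:280,325:505],None,fx=4.4,fy=4.4,interpolation=cv2.INTER_CUBIC)
cv2.imwrite("pics/parts.png",a)
cv2.imwrite("pics/tray.png",cv2.resize(im[175:305,140:275],None,fx=4.4,fy=4.4,interpolation=cv2.INTER_CUBIC))
E
```

```text
lens 358 [ 599.7 -314.5] [38.8 39.9] 7.3 23.4
ecell 167 [604.8 -39.3] [39.5 38.7] 8.3 24.9
mirror 531 [479.5 -43.2] [44.2 44.3] 31.7 25.7
emount 380 [ 469. -162.] [44.2 44.8] 22.9 26.5
post 161 [ 475.  -297.6] [23.6 23.7] 84.4 50.1
block 347 [ 620.2 -159.4] [55.9 26.5] 58.5 23.9
tray 8995 [532.6 239.8] [233.6 195.4] 9.4 16.9
L [0.5527 0.2896 0.018 ]
S [0.5682 0.1985 0.018 ]
O [0.4611 0.2717 0.018 ]
R [0.4763 0.1835 0.018 ]
lens 167 [ 598.8 -311.5] [38.9 42.6] 1.1 21.2
post 104 [ 474.2 -292.7] [25.4 22.9] 85.1 46.9
block 251 [ 620.3 -157.1] [57.5 29.7] 58.3 21.1
mirror 441 [478.6 -41.2] [44.6 49.8] 31.0 23.5
tray 11407 [512.4 238.8] [195.4 197.4] 9.4 16.1
0.00045364819891286574
```

View pics/parts.png

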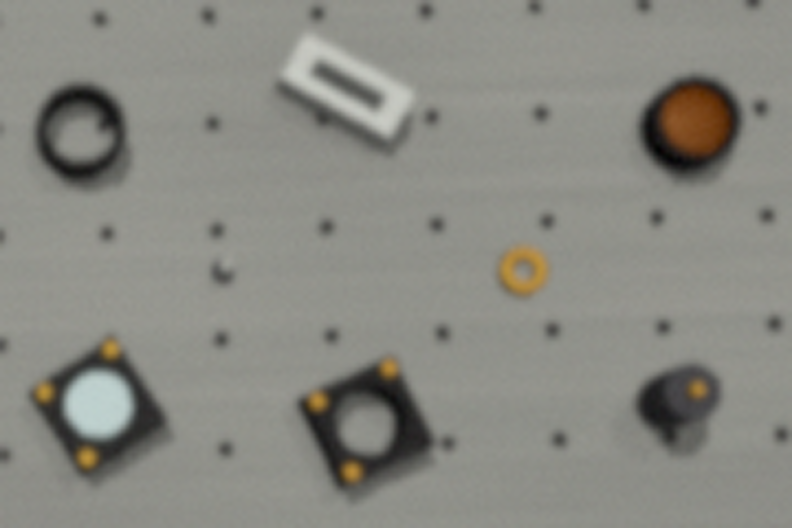

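View pics/tray.png

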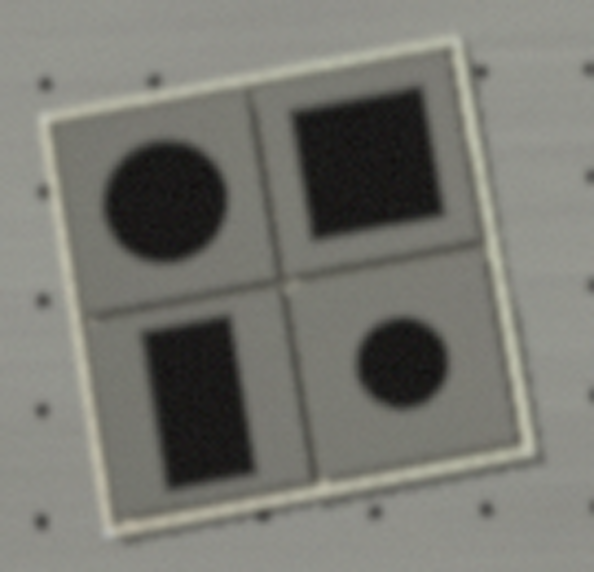

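Lens (690,120 in the crop) and mirror (98,404) are clearly the filled parts. The tray is at about (0.514, 0.2365), turned about 9.6°. I'll plan the first move.

```bash
cat > plan.py <<'E'
import sys,json,numpy as np
from workcell import ctrl
# each arg: x,y,z(mm),psi(deg: world angle of tool y); prints delta cm + turn about tool z from the present pose
s=ctrl.sense(); R=np.array(s["orientation"]); p=np.array(s["ee_pos"])
psi=np.degrees(np.arctan2(R[1,1],R[0,1]))
print("t",round(s["time"],2),"p",(p*1000).round(1),"psi",round(psi,1),"j",np.degrees(s["joint_positions"]).round(),"g",round(s["gripper_width"],3),"F",np.round(s["gripper_force"],1))
print("level turn", np.degrees(np.cross(R[:,2],[0,0,-1])@R).round(2))
for a in sys.argv[1:]:
    q=np.array(eval("["+a+"]"),float); d=R.T@(q[:3]/1000-p)*100
    print(a,"->",d.round(2),"turn z",round(-(q[3]-psi),1))
E
python3 plan.py 600,-314,120,111 600,-314,60,111 600,-314,9,111
```

```text
t 0.1 p [ 214.5 -559.9  202. ] psi 111.0 j [-50.   2.   5.  -0. -93. -19.] g 1.0 F 0.0
level turn [ 0.1  -0.01  0.  ]
600,-314,120,111 -> [-44.79   9.17   8.21] turn z -0.0
600,-314,60,111 -> [-44.8    9.16  14.21] turn z -0.0
600,-314,9,111 -> [-44.8    9.15  19.31] turn z -0.0
```

Units first: shifts go in shares of 80 cm and turns go in shares of 180 degrees. So -44.8 cm is -0.56, 9.2 cm is 0.115.

{"api": "step_arm", "payload": {
  "moves": [
    {"delta_pos": [-0.56,0.115,0.1025],"hand": 1},
    {"delta_pos": [-0.56,0.115,0.1025],"hand": 0.8},
    {"delta_pos": [-0.56,0.115,0.1025],"hand": 0.8},
    {"delta_pos": [-0.56,0.115,0.1025],"hand": 0.8},
    {"delta_pos": [-0.56,0.115,0.1025],"hand": 0.8},
    {"delta_pos": [-0.56,0.115,0.1025],"hand": 0.8},
    {"delta_pos": [-0.56,0.115,0.1025],"hand": 0.8},
    {"delta_pos": [-0.56,0.115,0.1025],"hand": 0.8},
    {"delta_pos": [-0.56,0.115,0.1025],"hand": 0.8},
    {"delta_pos": [-0.56,0.115,0.1025],"hand": 0.8}
  ]
}}

```text
$.moves[0]: bad value
```

```bash
python3 plan.py 600,-314,60,111 600,-314,9,111
```

```text
t 0.1 p [ 214.5 -559.9  202. ] psi 111.0 j [-50.   2.   5.  -0. -93. -19.] g 1.0 F 0.0
level turn [ 0.1  -0.01  0.  ]
600,-314,60,111 -> [-44.8    9.16  14.21] turn z -0.0
600,-314,9,111 -> [-44.8    9.15  19.31] turn z -0.0
```

To row units: -44.8 cm is -0.56, 9.2 cm is 0.115.

{"api": "step_arm", "payload": {
  "moves": [
    {"delta_pos": [-0.56,0.115,0.1025],"turn": [0,0,0],"hand": 0.8},
    {"delta_pos": [-0.56,0.115,0.1025],"turn": [0,0,0],"hand": 0.8},
    {"delta_pos": [-0.56,0.115,0.1025],"turn": [0,0,0],"hand": 0.8},
    {"delta_pos": [-0.56,0.115,0.1025],"turn": [0,0,0],"hand": 0.8},
    {"delta_pos": [-0.56,0.115,0.1025],"turn": [0,0,0],"hand": 0.8},
    {"delta_pos": [-0.56,0.115,0.1025],"turn": [0,0,0],"hand": 0.8},
    {"delta_pos": [-0.56,0.115,0.1025],"turn": [0,0,0],"hand": 0.8},
    {"delta_pos": [-0.56,0.115,0.1025],"turn": [0,0,0],"hand": 0.8},
    {"delta_pos": [-0.56,0.115,0.1025],"turn": [0,0,0],"hand": 0.8},
    {"delta_pos": [-0.56,0.115,0.1025],"turn": [0,0,0],"hand": 0.8}
  ]
}}

```text
time: 0.93
ee_pos: [0.5616, -0.3379, 0.1287]
orientation: [[-0.934, -0.358, -0.0], [-0.358, 0.934, 0.0], [0.0, 0.001, -1.0]]
wrist_force: [0.8, -1.8, 0.8]
gripper_width: 0.802
gripper_force: 0.0
```

```bash
python3 plan.py 600,-314,60,111 600,-314,9,111
```

```text
t 0.93 p [ 561.6 -337.9  128.7] psi 111.0 j [-14.  11.   6.  -0. -86. -55.] g 0.802 F 0.0
level turn [ 0.03 -0.02  0.  ]
600,-314,60,111 -> [-4.44  0.86  6.87] turn z -0.0
600,-314,9,111 -> [-4.45  0.86 11.97] turn z -0.0
```

To row units: 6.9 cm is 0.0863, -4.4 cm is -0.055.

{"api": "step_arm", "payload": {
  "moves": [
    {"delta_pos": [-0.055,0.0113,0.05],"turn": [0,0,0],"hand": 0.8},
    {"delta_pos": [-0.055,0.0113,0.0863],"turn": [0,0,0],"hand": 0.8},
    {"delta_pos": [-0.055,0.0113,0.0863],"turn": [0,0,0],"hand": 0.8}
  ]
}}

```text
time: 1.18
ee_pos: [0.5963, -0.3107, 0.0499]
orientation: [[-0.933, -0.36, -0.012], [-0.36, 0.933, 0.007], [0.009, 0.011, -1.0]]
wrist_force: [-0.7, 0.4, -4.4]
gripper_width: 0.801
gripper_force: 0.0
```

```bash
python3 plan.py 600,-314,9,111; python3 - <<'E'
from workcell import imaging
import cv2
a=imaging.grab_frame("top")["img"][140:290,400:560,::-1]; b=imaging.grab_frame("side")["img"][90:210,280:420,::-1]
a=cv2.resize(a,(400,375),interpolation=2); b=cv2.resize(b,(400,343),interpolation=2)
cv2.imwrite("pics/c1.png",cv2.hconcat([a,cv2.copyMakeBorder(b,0,32,0,0,0)]))
E
```

```text
t 1.18 p [ 596.3 -310.7   49.9] psi 111.1 j [-11.  16.   4.  -0. -79. -58.] g 0.801 F 0.0
level turn [ 0.61 -0.5   0.  ]
600,-314,9,111 -> [-0.27 -0.48  4.08] turn z 0.1
```

View pics/c1.png

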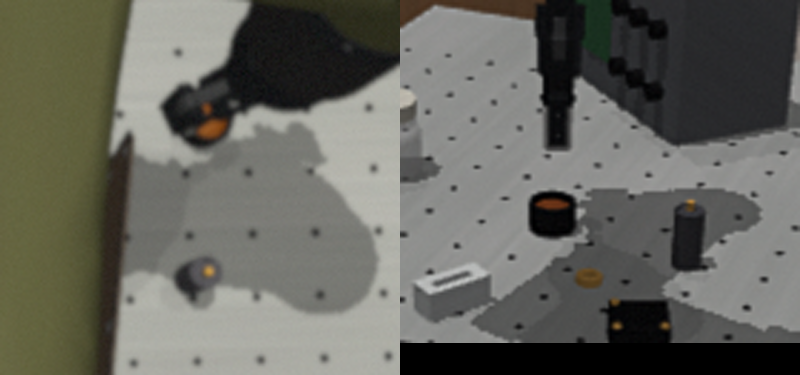

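The gripper is centred above the lens cell in both views (lens at about (210,128) in the left half). I'll re-read the pose after settling.

```bash
python3 plan.py 600,-314,9,111
```

```text
t 1.28 p [ 596.8 -314.7   57.7] psi 111.0 j [-11.  15.   4.  -0. -79. -58.] g 0.8 F 0.0
level turn [ 0.17 -0.28  0.  ]
600,-314,9,111 -> [-0.34 -0.06  4.87] turn z 0.0
```

To row units: 4.4 cm is 0.055, 4 cm is 0.05.

{"api": "step_arm", "payload": {
  "moves": [
    {"delta_pos": [-0.0038,-0.0013,0.0188],"turn": [0,0,0],"hand": 0.8},
    {"delta_pos": [-0.0038,-0.0013,0.0375],"turn": [0,0,0],"hand": 0.8},
    {"delta_pos": [-0.0038,-0.0013,0.05],"turn": [0,0,0],"hand": 0.8},
    {"delta_pos": [-0.0038,-0.0013,0.055],"turn": [0,0,0],"hand": 0.8},
    {"delta_pos": [-0.0038,-0.0013,0.055],"turn": [0,0,0],"hand": 0.8},
    {"delta_pos": [-0.0038,-0.0013,0.055],"turn": [0,0,0],"hand": 0.8}
  ]
}}

```text
time: 1.78
ee_pos: [0.6015, -0.316, 0.0179]
orientation: [[-0.934, -0.357, 0.001], [-0.357, 0.934, -0.001], [-0.001, -0.001, -1.0]]
wrist_force: [-0.0, 1.0, 1.0]
gripper_width: 0.801
gripper_force: 0.0
```

```bash
python3 plan.py 600,-314,9,111
```

```text
t 1.78 p [ 601.5 -316.    17.9] psi 110.9 j [-11.  17.   2.   0. -75. -58.] g 0.801 F 0.0
level turn [-0.08  0.06  0.  ]
600,-314,9,111 -> [0.07 0.25 0.89] turn z -0.1
```

To row units: 0.8 cm is 0.01, 0.6 cm is 0.0075.

{"api": "step_arm", "payload": {
  "moves": [
    {"delta_pos": [0.0013,0.0013,0.0075],"turn": [0,0,0],"hand": 0.8},
    {"delta_pos": [0.0013,0.0013,0.01],"turn": [0,0,0],"hand": 0.7},
    {"delta_pos": [0.0013,0.0013,0.01],"turn": [0,0,0],"hand": 0.3},
    {"delta_pos": [0.0013,0.0013,0.01],"turn": [0,0,0],"hand": 0.3},
    {"delta_pos": [0.0013,0.0013,0.01],"turn": [0,0,0],"hand": 0.3},
    {"delta_pos": [0.0013,0.0013,0.01],"turn": [0,0,0],"hand": 0.3},
    {"delta_pos": [0.0013,0.0013,0.01],"turn": [0,0,0],"hand": 0.3},
    {"delta_pos": [0.0013,0.0013,0.01],"turn": [0,0,0],"hand": 0.3}
  ]
}}

```text
time: 2.45
ee_pos: [0.6001, -0.3147, 0.0085]
orientation: [[-0.934, -0.358, 0.0], [-0.358, 0.934, 0.0], [-0.0, -0.0, -1.0]]
wrist_force: [-0.7, -0.5, -0.8]
gripper_width: 0.3
gripper_force: 0.0
```

```bash
python3 plan.py 600,-314,100,111 552,289.5,100,99.6
```

```text
t 2.45 p [ 600.1 -314.7    8.5] psi 111.0 j [-11.  17.   1.  -0. -74. -58.] g 0.3 F 0.0
level turn [-0.  0.  0.]
600,-314,100,111 -> [-0.02  0.07 -9.15] turn z -0.0
552,289.5,100,99.6 -> [-17.12  58.14  -9.15] turn z 11.4
```

```bash
python3 - <<'E'
from workcell import imaging
import cv2
a=imaging.grab_frame("top")["img"][140:240,420:540,::-1]; b=imaging.grab_frame("side")["img"][110:200,290:398,::-1]
cv2.imwrite("pics/c2.png",cv2.hconcat([cv2.resize(a,(400,333),interpolation=2),cv2.resize(b,(400,333),interpolation=2)]))
E
```

```text
(no output)
```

View pics/c2.png

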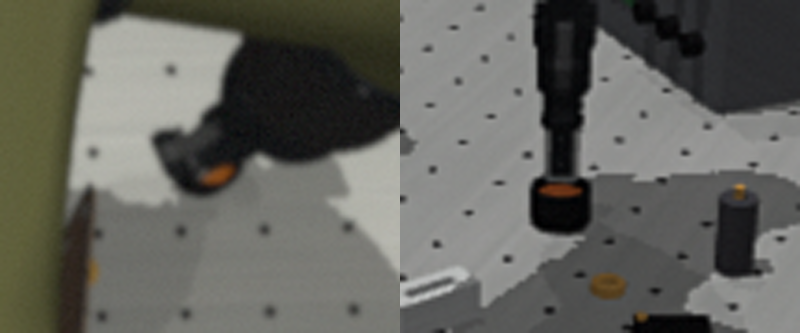

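```bash
python3 - <<'E'
from workcell import imaging
import cv2,pickle,numpy as np
from h import *
for n,box in(("side",(315,150,355,185)),("top",(465,165,510,215))):
    for f in (pickle.load(open(n+".pkl","rb")),imaging.grab_frame(n)):
        u0,v0,u1,v1=box; im=f["img"][v0:v1,u0:u1].astype(int)
        m=(im[...,0]-im[...,2]>40); ys,xs=np.nonzero(m)
        u,v=xs.mean()+u0,ys.mean()+v0
        print(n,m.sum(),u,v,px2w(f,u,v,.0235).round(4),"bbox",xs.min()+u0,xs.max()+u0,ys.min()+v0,ys.max()+v0)
    W=world(f)
    if n=="side":
        P=W[100:160,310:360].reshape(-1,3);P=P[(P[:,2]>.02)&(P[:,2]<.06)&(abs(P[:,0]-.6)<.08)&(abs(P[:,1]+.314)<.1)]
        print("fingers",len(P),P.min(0),P.max(0),P.mean(0))
    else:
        P=W[130:240,430:540].reshape(-1,3)
        for lo,hi in((.015,.03),(.03,.06),(.06,.09)):
            Q=P[(P[:,2]>lo)&(P[:,2]<hi)];print(lo,len(Q),Q.min(0).round(3),Q.max(0).round(3),Q.mean(0).round(3))
E
```

```text
side 35 335.2857142857143 165.62857142857143 [ 0.5838 -0.2876  0.0235] bbox 328 348 160 184
side 34 335.0882352941176 165.08823529411765 [ 0.5853 -0.2901  0.0235] bbox 328 348 160 184
fingers 93 [ 0.58246913 -0.32683875  0.02004432] [ 0.61781403 -0.28015648  0.05948732] [ 0.59352241 -0.29731595  0.04493066]
top 198 482.65656565656565 186.8989898989899 [ 0.6007 -0.3146  0.0235] bbox 475 490 179 194
top 39 485.1025641025641 192.43589743589743 [ 0.5895 -0.3187  0.0235] bbox 481 489 190 195
0.015 82 [ 0.58  -0.332  0.015] [ 0.617 -0.3    0.03 ] [ 0.587 -0.316  0.024]
0.03 9 [ 0.584 -0.326  0.031] [ 0.587 -0.299  0.056] [ 0.585 -0.304  0.048]
0.06 25 [ 0.573 -0.303  0.061] [ 0.605 -0.278  0.09 ] [ 0.585 -0.294  0.084]
```

```bash
python3 - <<'E'
import pickle; from h import *
f=pickle.load(open("side.pkl","rb"))
for X in ([.6,-.3147,.0085],[.6,-.3147,.026],[.5935,-.297,.0085],[.5935,-.297,.03],[.5935,-.297,.04],[.6065,-.332,.0085],[.6065,-.332,.03],[.6,-.3147,.06]):
    c=f["R"]@X+f["t"]; print(X,(c[:2]/c[2]*f["fx"]+[f["cx"],f["cy"]]).round(1),c[2].round(3))
from workcell import imaging
g=imaging.grab_frame("side"); W=world(g)
for v in range(130,176,2): print(v,g["img"][v,334],W[v,334].round(3))
E
```

```text
[0.6, -0.3147, 0.0085] [333.1 165.4] 1.23
[0.6, -0.3147, 0.026] [333.3 158.9] 1.22
[0.5935, -0.297, 0.0085] [332.8 168.9] 1.214
[0.5935, -0.297, 0.03] [333.1 160.8] 1.202
[0.5935, -0.297, 0.04] [333.2 156.9] 1.196
[0.6065, -0.332, 0.0085] [333.4 162.1] 1.245
[0.6065, -0.332, 0.03] [333.6 154.1] 1.233
[0.6, -0.3147, 0.06] [333.7 145.8] 1.2
130 [25 25 25] [ 0.576 -0.254  0.126]
132 [28 28 29] [ 0.578 -0.258  0.12 ]
134 [17 18 18] [ 0.581 -0.266  0.112]
136 [10 11 12] [ 0.579 -0.263  0.109]
138 [ 8  9 10] [ 0.58  -0.266  0.102]
140 [13 15 17] [ 0.586 -0.281  0.091]
142 [17 17 19] [ 0.582 -0.27   0.091]
144 [11 11 13] [ 0.583 -0.274  0.084]
146 [11 12 13] [ 0.589 -0.289  0.072]
148 [ 9  8 11] [ 0.588 -0.288  0.068]
150 [ 8  8 10] [ 0.589 -0.29   0.061]
152 [ 9 11 13] [ 0.589 -0.291  0.056]
154 [12 13 14] [ 0.591 -0.294  0.049]
156 [10 11 12] [ 0.59  -0.293  0.045]
158 [62 65 65] [ 0.591 -0.297  0.038]
160 [97 45 20] [ 0.6   -0.32   0.021]
162 [97 48 22] [ 0.596 -0.31   0.021]
164 [3 6 7] [ 0.59  -0.295  0.023]
166 [7 7 8] [ 0.59  -0.294  0.018]
168 [ 9 10  9] [ 0.59  -0.295  0.012]
170 [7 6 6] [ 0.59  -0.295  0.008]
172 [17 17 17] [ 0.589 -0.293  0.003]
174 [138 139 137] [ 0.588 -0.291 -0.001]
```

```bash
python3 - <<'E'
import pickle; from h import *
f=pickle.load(open("side.pkl","rb")); W=world(f)
c=f["R"]@[.2145,-.56,.202]+f["t"]; print((c[:2]/c[2]*f["fx"]+[f["cx"],f["cy"]]).round(1))
for (u0,u1) in((520,535),(536,550),(551,565)):
    P=W[0:90,u0:u1].reshape(-1,3); P=P[(abs(P[:,0]-.2145)<.1)&(abs(P[:,1]+.56)<.1)]
    if len(P): i=np.argsort(P[:,2])[:6]; print(u0,len(P),P[i].round(3).tolist())
E
```

```text
[527.2  78.7]
520 562 [[0.23, -0.599, 0.243], [0.232, -0.597, 0.243], [0.228, -0.599, 0.243], [0.226, -0.6, 0.243], [0.234, -0.595, 0.243], [0.223, -0.598, 0.244]]
536 857 [[0.201, -0.514, 0.242], [0.191, -0.517, 0.243], [0.195, -0.515, 0.243], [0.193, -0.515, 0.243], [0.197, -0.513, 0.243], [0.199, -0.509, 0.244]]
551 337 [[0.181, -0.496, 0.289], [0.179, -0.495, 0.29], [0.178, -0.495, 0.292], [0.18, -0.494, 0.292], [0.182, -0.492, 0.292], [0.18, -0.495, 0.294]]
```

Depth shows that the real fingertips sit about 28 mm higher than the reported TCP (0.243 against 0.202 open, minus the 13 mm swing), and that the lens cell hasn't moved. I'll correct for this, reopen and go lower, watching the force.

To row units: 2.8 cm is 0.035, 2.7 cm is 0.0338.

{"api": "step_arm", "payload": {
  "moves": [
    {"delta_pos": [0,0,-0.0038],"turn": [0,0,0],"hand": 0.8},
    {"delta_pos": [0,0,-0.0038],"turn": [0,0,0],"hand": 0.8},
    {"delta_pos": [0,0,-0.0038],"turn": [0,0,0],"hand": 0.8},
    {"delta_pos": [0,0,0.0063],"turn": [0,0,0],"hand": 0.8},
    {"delta_pos": [0,0,0.015],"turn": [0,0,0],"hand": 0.8},
    {"delta_pos": [0,0,0.0225],"turn": [0,0,0],"hand": 0.8},
    {"delta_pos": [0,0,0.0288],"turn": [0,0,0],"hand": 0.8},
    {"delta_pos": [0,0,0.0338],"turn": [0,0,0],"hand": 0.8},
    {"delta_pos": [0,0,0.035],"turn": [0,0,0],"hand": 0.8},
    {"delta_pos": [0,0,0.035],"turn": [0,0,0],"hand": 0.8}
  ]
}}

```text
time: 3.53
ee_pos: [0.5997, -0.3146, -0.0202]
orientation: [[-0.934, -0.358, -0.001], [-0.358, 0.934, 0.0], [0.001, 0.001, -1.0]]
wrist_force: [-0.5, 0.6, -1.1]
gripper_width: 0.801
gripper_force: 0.0
```

{"api": "step_arm", "payload": {
  "moves": [
    {"delta_pos": [0,0,0],"turn": [0,0,0],"hand": 0.3},
    {"delta_pos": [0,0,0],"turn": [0,0,0],"hand": 0.3},
    {"delta_pos": [0,0,0],"turn": [0,0,0],"hand": 0.3},
    {"delta_pos": [0,0,0],"turn": [0,0,0],"hand": 0.3},
    {"delta_pos": [0,0,0],"turn": [0,0,0],"hand": 0.3},
    {"delta_pos": [0,0,0],"turn": [0,0,0],"hand": 0.3}
  ]
}}

```text
time: 4.03
ee_pos: [0.6006, -0.3149, -0.0185]
orientation: [[-0.934, -0.358, 0.001], [-0.358, 0.934, -0.001], [-0.001, -0.001, -1.0]]
wrist_force: [-0.3, -0.0, 5.2]
gripper_width: 0.443
gripper_force: 60.5
```

```bash
python3 plan.py 600,-314,70,111 552,289.5,70,99.6
```

```text
t 4.03 p [ 600.6 -314.9  -18.5] psi 111.0 j [-11.  18.  -0.   0. -71. -58.] g 0.443 F 60.5
level turn [-0.06  0.06  0.  ]
600,-314,70,111 -> [ 0.01  0.1  -8.85] turn z -0.0
552,289.5,70,99.6 -> [-17.1   58.17  -8.9 ] turn z 11.4
```

Gripped (60 N). Lifting and traversing.

To row units: 26.6 cm is 0.3325, 11.4 cm is 0.1425, 10 degrees is 0.0556.

{"api": "step_arm", "payload": {
  "moves": [
    {"delta_pos": [0,0,-0.0125],"turn": [0,0,0],"hand": 0.3},
    {"delta_pos": [0,0,-0.05],"turn": [0,0,0],"hand": 0.3},
    {"delta_pos": [0,0,-0.1],"turn": [0,0,0],"hand": 0.3},
    {"delta_pos": [-0.0138,0.0475,-0.1113],"turn": [0,0,0],"hand": 0.3},
    {"delta_pos": [-0.0275,0.095,-0.1113],"turn": [0,0,0.0056],"hand": 0.3},
    {"delta_pos": [-0.0413,0.1425,-0.1113],"turn": [0,0,0.0111],"hand": 0.3},
    {"delta_pos": [-0.055,0.19,-0.1113],"turn": [0,0,0.0222],"hand": 0.3},
    {"delta_pos": [-0.07,0.2375,-0.1113],"turn": [0,0,0.0333],"hand": 0.3},
    {"delta_pos": [-0.0838,0.285,-0.1113],"turn": [0,0,0.0444],"hand": 0.3},
    {"delta_pos": [-0.0975,0.3325,-0.1113],"turn": [0,0,0.0556],"hand": 0.3}
  ]
}}

```text
time: 4.87
ee_pos: [0.5768, -0.0365, 0.0695]
orientation: [[-0.982, -0.188, -0.001], [-0.188, 0.982, 0.0], [0.001, 0.0, -1.0]]
wrist_force: [0.6, 0.7, -0.1]
gripper_width: 0.443
gripper_force: 60.5
```

```bash
python3 plan.py 552,289.5,70,99.6
```

```text
t 4.87 p [576.8 -36.5  69.5] psi 100.8 j [ 16.   0. -11.  -0. -79. -95.] g 0.443 F 60.5
level turn [ 0.03 -0.03  0.  ]
552,289.5,70,99.6 -> [-3.7  32.49 -0.04] turn z 1.2
```

To row units: 32.5 cm is 0.4063, -3.7 cm is -0.0463, 1 degrees is 0.0056.

{"api": "step_arm", "payload": {
  "moves": [
    {"delta_pos": [-0.0463,0.4063,0],"turn": [0,0,0.0056],"hand": 0.3},
    {"delta_pos": [-0.0463,0.4063,0],"turn": [0,0,0.0056],"hand": 0.3},
    {"delta_pos": [-0.0463,0.4063,0],"turn": [0,0,0.0056],"hand": 0.3},
    {"delta_pos": [-0.0463,0.4063,0],"turn": [0,0,0.0056],"hand": 0.3},
    {"delta_pos": [-0.0463,0.4063,0],"turn": [0,0,0.0056],"hand": 0.3},
    {"delta_pos": [-0.0463,0.4063,0],"turn": [0,0,0.0056],"hand": 0.3},
    {"delta_pos": [-0.0463,0.4063,0],"turn": [0,0,0.0056],"hand": 0.3},
    {"delta_pos": [-0.0463,0.4063,0],"turn": [0,0,0.0056],"hand": 0.3},
    {"delta_pos": [-0.0463,0.4063,0],"turn": [0,0,0.0056],"hand": 0.3},
    {"delta_pos": [-0.0463,0.4063,0],"turn": [0,0,0.0056],"hand": 0.3}
  ]
}}

```text
time: 5.7
ee_pos: [0.5512, 0.2893, 0.0688]
orientation: [[-0.984, -0.176, -0.002], [-0.176, 0.984, -0.001], [0.002, -0.001, -1.0]]
wrist_force: [-0.2, -0.6, -1.9]
gripper_width: 0.445
gripper_force: 60.5
```

```bash
python3 - <<'E'
from workcell import imaging
import cv2
a=imaging.grab_frame("top")["img"][160:310,120:280,::-1]; b=imaging.grab_frame("side")["img"][220:400,140:340,::-1]
cv2.imwrite("pics/c3.png",cv2.hconcat([cv2.resize(a,(384,360),interpolation=2),cv2.resize(b,(400,360),interpolation=2)]))
E
python3 plan.py 552,289.5,-7,99.6
```

```text
t 5.8 p [552.  287.3  69.2] psi 100.0 j [  46.    7.   -4.   -0.  -79. -126.] g 0.441 F 60.5
level turn [-0.02 -0.05  0.  ]
552,289.5,-7,99.6 -> [-0.05  0.22  7.62] turn z 0.4
```

View pics/c3.png

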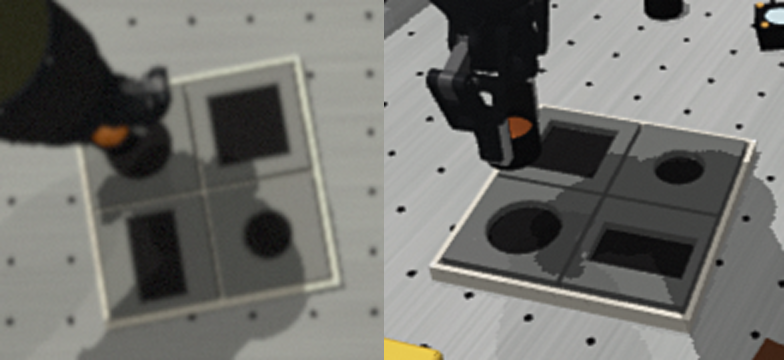

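The lens is held above the large round recess (recess at (137,150) in the left half, cell above it allowing for parallax). Lowering.

To row units: 7.7 cm is 0.0963, 7.5 cm is 0.0938.

{"api": "step_arm", "payload": {
  "moves": [
    {"delta_pos": [0,0.0025,0.025],"turn": [0,0,0],"hand": 0.3},
    {"delta_pos": [0,0.0025,0.05],"turn": [0,0,0],"hand": 0.3},
    {"delta_pos": [0,0.0025,0.0663],"turn": [0,0,0],"hand": 0.3},
    {"delta_pos": [0,0.0025,0.0775],"turn": [0,0,0],"hand": 0.3},
    {"delta_pos": [0,0.0025,0.085],"turn": [0,0,0],"hand": 0.3},
    {"delta_pos": [0,0.0025,0.09],"turn": [0,0,0],"hand": 0.3},
    {"delta_pos": [0,0.0025,0.0938],"turn": [0,0,0],"hand": 0.3},
    {"delta_pos": [0,0.0025,0.0963],"turn": [0,0,0],"hand": 0.3},
    {"delta_pos": [0,0.0025,0.0963],"turn": [0,0,0],"hand": 0.3}
  ]
}}

```text
time: 6.55
ee_pos: [0.552, 0.2898, -0.0073]
orientation: [[-0.985, -0.173, 0.0], [-0.173, 0.985, 0.0], [-0.0, 0.0, -1.0]]
wrist_force: [-0.3, -0.3, -0.7]
gripper_width: 0.441
gripper_force: 60.5
```

```bash
python3 plan.py 552,289.5,-9.5,99.6
```

```text
t 6.55 p [552.  289.8  -7.3] psi 100.0 j [  46.   10.   -9.   -0.  -71. -126.] g 0.441 F 60.5
level turn [0.02 0.02 0.  ]
552,289.5,-9.5,99.6 -> [ 0.01 -0.03  0.22] turn z 0.4
```

To row units: 0.3 cm is 0.0038, 0.25 cm is 0.0031.

{"api": "step_arm", "payload": {
  "moves": [
    {"delta_pos": [0,0,0.0019],"turn": [0,0,0],"hand": 0.3},
    {"delta_pos": [0,0,0.0031],"turn": [0,0,0],"hand": 0.3},
    {"delta_pos": [0,0,0.0038],"turn": [0,0,0],"hand": 0.3},
    {"delta_pos": [0,0,0.0038],"turn": [0,0,0],"hand": 0.3}
  ]
}}

```text
time: 6.88
ee_pos: [0.5524, 0.2901, -0.0085]
orientation: [[-0.985, -0.173, 0.002], [-0.173, 0.985, 0.001], [-0.002, 0.0, -1.0]]
wrist_force: [-3.5, -1.1, 5.9]
gripper_width: 0.444
gripper_force: 61.2
```

Contact felt; releasing and rising.

To row units: -7 cm is -0.0875, -4.5 cm is -0.0563.

{"api": "step_arm", "payload": {
  "moves": [
    {"delta_pos": [0,0,0],"turn": [0,0,0],"hand": 0.55},
    {"delta_pos": [0,0,0],"turn": [0,0,0],"hand": 0.75},
    {"delta_pos": [0,0,0],"turn": [0,0,0],"hand": 0.75},
    {"delta_pos": [0,0,0],"turn": [0,0,0],"hand": 0.75},
    {"delta_pos": [0,0,-0.0188],"turn": [0,0,0],"hand": 0.8},
    {"delta_pos": [0,0,-0.0563],"turn": [0,0,0],"hand": 0.8},
    {"delta_pos": [0,0,-0.0875],"turn": [0,0,0],"hand": 0.8},
    {"delta_pos": [0,0,-0.0875],"turn": [0,0,0],"hand": 0.8}
  ]
}}

```text
time: 7.55
ee_pos: [0.5548, 0.2912, 0.0662]
orientation: [[-0.985, -0.174, 0.008], [-0.173, 0.985, 0.005], [-0.009, 0.003, -1.0]]
wrist_force: [0.4, 0.6, 1.0]
gripper_width: 0.798
gripper_force: 0.0
```

```bash
python3 plan.py 479.5,-42.5,60,121.7
```

```text
t 7.55 p [554.8 291.2  66.2] psi 100.0 j [  46.    7.   -4.    0.  -78. -126.] g 0.798 F 0.0
level turn [0.18 0.51 0.  ]
479.5,-42.5,60,121.7 -> [ 13.21 -31.56   0.41] turn z -21.7
```

To row units: -31.4 cm is -0.3925, 13 cm is 0.1625, -21.7 degrees is -0.1206.

{"api": "step_arm", "payload": {
  "moves": [
    {"delta_pos": [0.1625,-0.3925,0.0038],"turn": [0,0,-0.1206],"hand": 0.8},
    {"delta_pos": [0.1625,-0.3925,0.0038],"turn": [0,0,-0.1206],"hand": 0.8},
    {"delta_pos": [0.1625,-0.3925,0.0038],"turn": [0,0,-0.1206],"hand": 0.8},
    {"delta_pos": [0.1625,-0.3925,0.0038],"turn": [0,0,-0.1206],"hand": 0.8},
    {"delta_pos": [0.1625,-0.3925,0.0038],"turn": [0,0,-0.1206],"hand": 0.8},
    {"delta_pos": [0.1625,-0.3925,0.0038],"turn": [0,0,-0.1206],"hand": 0.8},
    {"delta_pos": [0.1625,-0.3925,0.0038],"turn": [0,0,-0.1206],"hand": 0.8},
    {"delta_pos": [0.1625,-0.3925,0.0038],"turn": [0,0,-0.1206],"hand": 0.8},
    {"delta_pos": [0.1625,-0.3925,0.0038],"turn": [0,0,-0.1206],"hand": 0.8},
    {"delta_pos": [0.1625,-0.3925,0.0038],"turn": [0,0,-0.1206],"hand": 0.8}
  ]
}}

```text
time: 8.38
ee_pos: [0.4777, -0.0442, 0.0566]
orientation: [[-0.853, -0.522, 0.001], [-0.522, 0.853, 0.0], [-0.001, -0.0, -1.0]]
wrist_force: [0.1, -0.2, 0.1]
gripper_width: 0.797
gripper_force: 0.0
```

```bash
python3 - <<'E'
from workcell import imaging
import cv2
f=imaging.grab_frame("top")
a=f["img"][160:310,120:280,::-1]; b=imaging.grab_frame("side")["img"][180:380,160:382,::-1]
cv2.imwrite("pics/c4.png",cv2.hconcat([cv2.resize(a,(384,360),interpolation=2),cv2.resize(b,(400,360),interpolation=2)]))
E
python3 plan.py 479.5,-42.5,-20,121.7
```

```text
t 8.48 p [478.3 -42.   56.5] psi 121.6 j [ 19. -15. -26.  -0. -79. -78.] g 0.801 F 0.0
level turn [0.01 0.03 0.  ]
479.5,-42.5,-20,121.7 -> [-0.07 -0.1   7.65] turn z -0.1
```

View pics/c4.png

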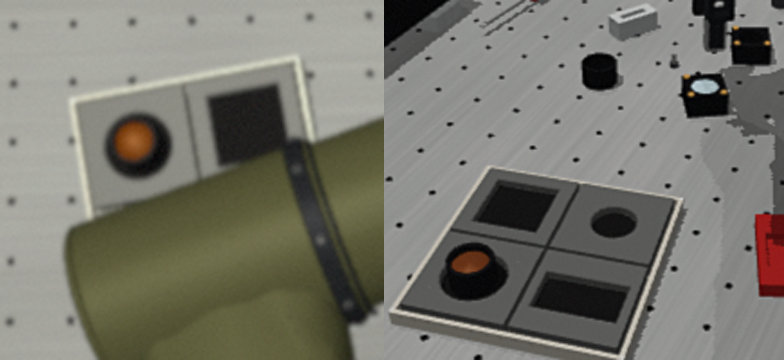

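Lens cell sits in its recess (at (137,143) left half). Lowering onto the mirror mount.

To row units: 7.6 cm is 0.095, 7 cm is 0.0875.

{"api": "step_arm", "payload": {
  "moves": [
    {"delta_pos": [0,-0.0013,0.0313],"turn": [0,0,0],"hand": 0.8},
    {"delta_pos": [0,-0.0013,0.0563],"turn": [0,0,0],"hand": 0.8},
    {"delta_pos": [0,-0.0013,0.075],"turn": [0,0,0],"hand": 0.8},
    {"delta_pos": [0,-0.0013,0.0875],"turn": [0,0,0],"hand": 0.8},
    {"delta_pos": [0,-0.0013,0.095],"turn": [0,0,0],"hand": 0.8},
    {"delta_pos": [0,-0.0013,0.095],"turn": [0,0,0],"hand": 0.8},
    {"delta_pos": [0,-0.0013,0.095],"turn": [0,0,0],"hand": 0.3},
    {"delta_pos": [0,-0.0013,0.095],"turn": [0,0,0],"hand": 0.3},
    {"delta_pos": [0,-0.0013,0.095],"turn": [0,0,0],"hand": 0.3},
    {"delta_pos": [0,-0.0013,0.095],"turn": [0,0,0],"hand": 0.3}
  ]
}}

```text
time: 9.32
ee_pos: [0.4798, -0.0426, -0.0181]
orientation: [[-0.851, -0.525, 0.003], [-0.525, 0.851, 0.001], [-0.002, -0.001, -1.0]]
wrist_force: [-0.5, 1.3, 4.6]
gripper_width: 0.494
gripper_force: 62.3
```

{"api": "step_arm", "payload": {
  "moves": [
    {"delta_pos": [0,0,0],"turn": [0,0,0],"hand": 0.3},
    {"delta_pos": [0,0,0],"turn": [0,0,0],"hand": 0.3}
  ]
}}

```text
time: 9.48
ee_pos: [0.4798, -0.0426, -0.0181]
orientation: [[-0.851, -0.525, 0.003], [-0.525, 0.851, 0.001], [-0.003, -0.001, -1.0]]
wrist_force: [-0.3, 2.8, 6.3]
gripper_width: 0.497
gripper_force: 62.4
```

```bash
python3 plan.py 479.5,-42.5,60,121.7 567,198.5,60,99.6
```

```text
t 9.48 p [479.8 -42.6 -18.1] psi 121.7 j [ 19. -11. -31.   0. -70. -77.] g 0.497 F 62.4
level turn [-0.05  0.14  0.  ]
479.5,-42.5,60,121.7 -> [ 0.    0.02 -7.81] turn z -0.0
567,198.5,60,99.6 -> [-20.1   15.93  -7.77] turn z 22.1
```

To row units: -20.1 cm is -0.2513, 15.9 cm is 0.1988, 22 degrees is 0.1222.

{"api": "step_arm", "payload": {
  "moves": [
    {"delta_pos": [0,0,-0.0125],"turn": [0,0,0],"hand": 0.3},
    {"delta_pos": [0,0,-0.05],"turn": [0,0,0],"hand": 0.3},
    {"delta_pos": [-0.0125,0.01,-0.0938],"turn": [0,0,0.0056],"hand": 0.3},
    {"delta_pos": [-0.2513,0.1988,-0.0975],"turn": [0,0,0.1222],"hand": 0.3},
    {"delta_pos": [-0.2513,0.1988,-0.0975],"turn": [0,0,0.1222],"hand": 0.3},
    {"delta_pos": [-0.2513,0.1988,-0.0975],"turn": [0,0,0.1222],"hand": 0.3},
    {"delta_pos": [-0.2513,0.1988,-0.0975],"turn": [0,0,0.1222],"hand": 0.3},
    {"delta_pos": [-0.2513,0.1988,-0.0975],"turn": [0,0,0.1222],"hand": 0.3},
    {"delta_pos": [-0.2513,0.1988,-0.0975],"turn": [0,0,0.1222],"hand": 0.3},
    {"delta_pos": [-0.2513,0.1988,-0.0975],"turn": [0,0,0.1222],"hand": 0.3}
  ]
}}

```text
time: 10.32
ee_pos: [0.5669, 0.2029, 0.0571]
orientation: [[-0.985, -0.171, -0.001], [-0.171, 0.985, -0.0], [0.002, -0.0, -1.0]]
wrist_force: [-0.6, -1.8, -2.0]
gripper_width: 0.498
gripper_force: 61.7
```

{"api": "step_arm", "payload": {
  "moves": [
    {"delta_pos": [0,0,0],"turn": [0,0,0],"hand": 0.3},
    {"delta_pos": [0,0,0],"turn": [0,0,0],"hand": 0.3},
    {"delta_pos": [0,0,0],"turn": [0,0,0],"hand": 0.3}
  ]
}}

```text
time: 10.57
ee_pos: [0.5661, 0.197, 0.0586]
orientation: [[-0.986, -0.167, -0.0], [-0.167, 0.986, -0.0], [0.0, -0.0, -1.0]]
wrist_force: [-0.2, -0.0, -0.8]
gripper_width: 0.498
gripper_force: 61.7
```

```bash
python3 plan.py 567,198.5,-7,99.6
```

```text
t 10.57 p [566.1 197.   58.6] psi 99.6 j [  38.    4.   -8.   -0.  -78. -119.] g 0.498 F 61.7
level turn [-0.   -0.02  0.  ]
567,198.5,-7,99.6 -> [-0.12  0.14  6.56] turn z 0.0
```

To row units: 6.8 cm is 0.085, 6.7 cm is 0.0838.

{"api": "step_arm", "payload": {
  "moves": [
    {"delta_pos": [-0.0013,0.0013,0.025],"turn": [0,0,0],"hand": 0.3},
    {"delta_pos": [-0.0013,0.0013,0.05],"turn": [0,0,0],"hand": 0.3},
    {"delta_pos": [-0.0013,0.0013,0.065],"turn": [0,0,0],"hand": 0.3},
    {"delta_pos": [-0.0013,0.0013,0.075],"turn": [0,0,0],"hand": 0.3},
    {"delta_pos": [-0.0013,0.0013,0.0813],"turn": [0,0,0],"hand": 0.3},
    {"delta_pos": [-0.0013,0.0013,0.0825],"turn": [0,0,0],"hand": 0.3},
    {"delta_pos": [-0.0013,0.0013,0.0838],"turn": [0,0,0],"hand": 0.3},
    {"delta_pos": [-0.0013,0.0013,0.085],"turn": [0,0,0],"hand": 0.3},
    {"delta_pos": [-0.0013,0.0013,0.085],"turn": [0,0,0],"hand": 0.3},
    {"delta_pos": [-0.0013,0.0013,0.085],"turn": [0,0,0],"hand": 0.3}
  ]
}}

```text
time: 11.4
ee_pos: [0.5678, 0.1993, -0.008]
orientation: [[-0.986, -0.168, 0.002], [-0.168, 0.986, 0.001], [-0.002, 0.0, -1.0]]
wrist_force: [-2.1, -0.3, 4.6]
gripper_width: 0.493
gripper_force: 62.4
```

To row units: -7 cm is -0.0875, -4.5 cm is -0.0563.

{"api": "step_arm", "payload": {
  "moves": [
    {"delta_pos": [0,0,0],"turn": [0,0,0],"hand": 0.6},
    {"delta_pos": [0,0,0],"turn": [0,0,0],"hand": 0.75},
    {"delta_pos": [0,0,0],"turn": [0,0,0],"hand": 0.75},
    {"delta_pos": [0,0,0],"turn": [0,0,0],"hand": 0.75},
    {"delta_pos": [0,0,-0.0188],"turn": [0,0,0],"hand": 0.7},
    {"delta_pos": [0,0,-0.0563],"turn": [0,0,0],"hand": 0.7},
    {"delta_pos": [0,0,-0.0875],"turn": [0,0,0],"hand": 0.7},
    {"delta_pos": [0,0,-0.0875],"turn": [0,0,0],"hand": 0.7}
  ]
}}

```text
time: 12.07
ee_pos: [0.5702, 0.2003, 0.0671]
orientation: [[-0.986, -0.168, 0.009], [-0.168, 0.986, 0.004], [-0.009, 0.002, -1.0]]
wrist_force: [1.5, 1.1, 1.3]
gripper_width: 0.698
gripper_force: 0.0
```

```bash
python3 plan.py 620,-159,60,148.5
```

```text
t 12.07 p [570.2 200.3  67.1] psi 99.7 j [  38.    4.   -8.    0.  -78. -119.] g 0.698 F 0.0
level turn [0.12 0.53 0.  ]
620,-159,60,148.5 -> [  1.15 -36.25   0.62] turn z -48.8
```

To row units: -36.1 cm is -0.4513, 0.9 cm is 0.0113, -48.8 degrees is -0.2711.

{"api": "step_arm", "payload": {
  "moves": [
    {"delta_pos": [0.0113,-0.4513,0],"turn": [0,0,-0.2711],"hand": 0.7},
    {"delta_pos": [0.0113,-0.4513,0],"turn": [0,0,-0.2711],"hand": 0.7},
    {"delta_pos": [0.0113,-0.4513,0],"turn": [0,0,-0.2711],"hand": 0.7},
    {"delta_pos": [0.0113,-0.4513,0],"turn": [0,0,-0.2711],"hand": 0.7},
    {"delta_pos": [0.0113,-0.4513,0],"turn": [0,0,-0.2711],"hand": 0.7},
    {"delta_pos": [0.0113,-0.4513,0],"turn": [0,0,-0.2711],"hand": 0.7},
    {"delta_pos": [0.0113,-0.4513,0],"turn": [0,0,-0.2711],"hand": 0.7},
    {"delta_pos": [0.0113,-0.4513,0],"turn": [0,0,-0.2711],"hand": 0.7},
    {"delta_pos": [0.0113,-0.4513,0],"turn": [0,0,-0.2711],"hand": 0.7},
    {"delta_pos": [0.0113,-0.4513,0],"turn": [0,0,-0.2711],"hand": 0.7}
  ]
}}

```text
time: 12.9
ee_pos: [0.6185, -0.1642, 0.0598]
orientation: [[-0.527, -0.85, -0.001], [-0.85, 0.527, -0.001], [0.001, 0.0, -1.0]]
wrist_force: [-0.8, 1.4, -0.3]
gripper_width: 0.702
gripper_force: 0.0
```

{"api": "step_arm", "payload": {
  "moves": [
    {"delta_pos": [0,0,0],"turn": [0,0,0],"hand": 0.7},
    {"delta_pos": [0,0,0],"turn": [0,0,0],"hand": 0.7},
    {"delta_pos": [0,0,0],"turn": [0,0,0],"hand": 0.7}
  ]
}}

```text
time: 13.15
ee_pos: [0.6189, -0.1573, 0.0603]
orientation: [[-0.522, -0.853, -0.0], [-0.853, 0.522, 0.0], [-0.0, 0.0, -1.0]]
wrist_force: [0.3, 0.2, 0.5]
gripper_width: 0.699
gripper_force: 0.0
```

```bash
python3 plan.py 620,-159,-18,148.5
```

```text
t 13.15 p [ 618.9 -157.3   60.3] psi 148.5 j [  4.  10.  -2.  -0. -78. -35.] g 0.699 F 0.0
level turn [0.01 0.02 0.  ]
620,-159,-18,148.5 -> [ 0.09 -0.19  7.83] turn z 0.0
```

To row units: 7.8 cm is 0.0975, 7.2 cm is 0.09.

{"api": "step_arm", "payload": {
  "moves": [
    {"delta_pos": [0.0013,-0.0025,0.0313],"turn": [0,0,0],"hand": 0.7},
    {"delta_pos": [0.0013,-0.0025,0.0563],"turn": [0,0,0],"hand": 0.7},
    {"delta_pos": [0.0013,-0.0025,0.075],"turn": [0,0,0],"hand": 0.7},
    {"delta_pos": [0.0013,-0.0025,0.09],"turn": [0,0,0],"hand": 0.7},
    {"delta_pos": [0.0013,-0.0025,0.0975],"turn": [0,0,0],"hand": 0.7},
    {"delta_pos": [0.0013,-0.0025,0.0975],"turn": [0,0,0],"hand": 0.7},
    {"delta_pos": [0.0013,-0.0025,0.0975],"turn": [0,0,0],"hand": 0.1},
    {"delta_pos": [0.0013,-0.0025,0.0975],"turn": [0,0,0],"hand": 0.1},
    {"delta_pos": [0.0013,-0.0025,0.0975],"turn": [0,0,0],"hand": 0.1},
    {"delta_pos": [0.0013,-0.0025,0.0975],"turn": [0,0,0],"hand": 0.1}
  ]
}}

```text
time: 13.98
ee_pos: [0.6211, -0.1603, -0.0159]
orientation: [[-0.523, -0.852, 0.003], [-0.852, 0.523, -0.0], [-0.001, -0.002, -1.0]]
wrist_force: [-0.2, 1.4, 7.6]
gripper_width: 0.259
gripper_force: 62.2
```

{"api": "step_arm", "payload": {
  "moves": [
    {"delta_pos": [0,0,0],"turn": [0,0,0],"hand": 0.1},
    {"delta_pos": [0,0,0],"turn": [0,0,0],"hand": 0.1},
    {"delta_pos": [0,0,0],"turn": [0,0,0],"hand": 0.1}
  ]
}}

```text
time: 14.23
ee_pos: [0.6211, -0.1603, -0.0159]
orientation: [[-0.523, -0.852, 0.003], [-0.852, 0.523, -0.0], [-0.001, -0.002, -1.0]]
wrist_force: [-0.1, 2.0, 5.4]
gripper_width: 0.26
gripper_force: 61.6
```

```bash
python3 plan.py 540,80,70,112 461,273.5,70,99.6
```

```text
t 14.23 p [ 621.1 -160.3  -15.9] psi 148.5 j [  3.  13.  -7.   0. -70. -35.] g 0.26 F 61.6
level turn [-0.13  0.06  0.  ]
540,80,70,112 -> [-16.25  19.45  -8.61] turn z 36.5
461,273.5,70,99.6 -> [-28.61  36.3   -8.64] turn z 48.9
```

To row units: 36.3 cm is 0.4538, -28.6 cm is -0.3575, 48.9 degrees is 0.2717.

{"api": "step_arm", "payload": {
  "moves": [
    {"delta_pos": [0,0,-0.0125],"turn": [0,0,0],"hand": 0.1},
    {"delta_pos": [0,0,-0.05],"turn": [0,0,0],"hand": 0.1},
    {"delta_pos": [-0.0125,0.0163,-0.0938],"turn": [0,0,0.0056],"hand": 0.1},
    {"delta_pos": [-0.3575,0.4538,-0.1075],"turn": [0,0,0.2717],"hand": 0.1},
    {"delta_pos": [-0.3575,0.4538,-0.1075],"turn": [0,0,0.2717],"hand": 0.1},
    {"delta_pos": [-0.3575,0.4538,-0.1075],"turn": [0,0,0.2717],"hand": 0.1},
    {"delta_pos": [-0.3575,0.4538,-0.1075],"turn": [0,0,0.2717],"hand": 0.1},
    {"delta_pos": [-0.3575,0.4538,-0.1075],"turn": [0,0,0.2717],"hand": 0.1},
    {"delta_pos": [-0.3575,0.4538,-0.1075],"turn": [0,0,0.2717],"hand": 0.1},
    {"delta_pos": [-0.3575,0.4538,-0.1075],"turn": [0,0,0.2717],"hand": 0.1}
  ]
}}

```text
time: 15.07
ee_pos: [0.5222, 0.1055, 0.0646]
orientation: [[-0.98, -0.201, -0.0], [-0.201, 0.98, 0.0], [-0.0, 0.0, -1.0]]
wrist_force: [0.9, 1.2, 0.0]
gripper_width: 0.26
gripper_force: 60.9
```

```bash
python3 plan.py 461,273.5,70,99.6
```

```text
t 15.07 p [522.2 105.5  64.6] psi 101.6 j [  33.   -6.  -18.   -0.  -78. -111.] g 0.26 F 60.9
level turn [0.02 0.   0.  ]
461,273.5,70,99.6 -> [ 2.61 17.69 -0.54] turn z 2.0
```

To row units: 17.7 cm is 0.2213, 2.6 cm is 0.0325, 2 degrees is 0.0111.

{"api": "step_arm", "payload": {
  "moves": [
    {"delta_pos": [0.0325,0.2213,-0.0063],"turn": [0,0,0.0111],"hand": 0.1},
    {"delta_pos": [0.0325,0.2213,-0.0063],"turn": [0,0,0.0111],"hand": 0.1},
    {"delta_pos": [0.0325,0.2213,-0.0063],"turn": [0,0,0.0111],"hand": 0.1},
    {"delta_pos": [0.0325,0.2213,-0.0063],"turn": [0,0,0.0111],"hand": 0.1},
    {"delta_pos": [0.0325,0.2213,-0.0063],"turn": [0,0,0.0111],"hand": 0.1},
    {"delta_pos": [0.0325,0.2213,-0.0063],"turn": [0,0,0.0111],"hand": 0.1},
    {"delta_pos": [0.0325,0.2213,-0.0063],"turn": [0,0,0.0111],"hand": 0.1},
    {"delta_pos": [0.0325,0.2213,-0.0063],"turn": [0,0,0.0111],"hand": 0.1}
  ]
}}

```text
time: 15.73
ee_pos: [0.4613, 0.2712, 0.0691]
orientation: [[-0.985, -0.172, -0.0], [-0.172, 0.985, -0.0], [0.0, -0.0, -1.0]]
wrist_force: [-0.1, -0.1, -1.4]
gripper_width: 0.257
gripper_force: 60.9
```

```bash
python3 plan.py 461,273.5,-4,99.6
```

```text
t 15.73 p [461.3 271.2  69.1] psi 99.9 j [  52.   -6.  -17.   -0.  -79. -132.] g 0.257 F 60.9
level turn [-0.02 -0.02  0.  ]
461,273.5,-4,99.6 -> [-0.01  0.24  7.31] turn z 0.3
```

To row units: 7.6 cm is 0.095, 7.5 cm is 0.0938.

{"api": "step_arm", "payload": {
  "moves": [
    {"delta_pos": [0,0.0013,0.025],"turn": [0,0,0],"hand": 0.1},
    {"delta_pos": [0,0.0013,0.05],"turn": [0,0,0],"hand": 0.1},
    {"delta_pos": [0,0.0013,0.0688],"turn": [0,0,0],"hand": 0.1},
    {"delta_pos": [0,0.0013,0.0813],"turn": [0,0,0],"hand": 0.1},
    {"delta_pos": [0,0.0013,0.0888],"turn": [0,0,0],"hand": 0.1},
    {"delta_pos": [0,0.0013,0.0925],"turn": [0,0,0],"hand": 0.1},
    {"delta_pos": [0,0.0013,0.0938],"turn": [0,0,0],"hand": 0.1},
    {"delta_pos": [0,0.0013,0.095],"turn": [0,0,0],"hand": 0.1},
    {"delta_pos": [0,0.0013,0.095],"turn": [0,0,0],"hand": 0.1},
    {"delta_pos": [0,0.0013,0.095],"turn": [0,0,0],"hand": 0.1}
  ]
}}

```text
time: 16.57
ee_pos: [0.4616, 0.2732, -0.0059]
orientation: [[-0.985, -0.173, 0.001], [-0.173, 0.985, 0.001], [-0.001, 0.001, -1.0]]
wrist_force: [-0.1, -1.2, 2.4]
gripper_width: 0.257
gripper_force: 61.1
```

To row units: -8.5 cm is -0.1063, -7.5 cm is -0.0938.

{"api": "step_arm", "payload": {
  "moves": [
    {"delta_pos": [0,0,0],"turn": [0,0,0],"hand": 0.35},
    {"delta_pos": [0,0,0],"turn": [0,0,0],"hand": 0.5},
    {"delta_pos": [0,0,0],"turn": [0,0,0],"hand": 0.5},
    {"delta_pos": [0,0,0],"turn": [0,0,0],"hand": 0.5},
    {"delta_pos": [0,0,-0.0188],"turn": [0,0,0],"hand": 0.6},
    {"delta_pos": [0,0,-0.0563],"turn": [0,0,0],"hand": 0.7},
    {"delta_pos": [0,0,-0.0938],"turn": [0,0,0],"hand": 0.7},
    {"delta_pos": [0,0,-0.1063],"turn": [0,0,0],"hand": 0.7}
  ]
}}

```text
time: 17.23
ee_pos: [0.4629, 0.274, 0.0833]
orientation: [[-0.985, -0.173, 0.005], [-0.173, 0.985, 0.004], [-0.006, 0.003, -1.0]]
wrist_force: [0.4, -0.3, 1.3]
gripper_width: 0.699
gripper_force: 0.0
```

```bash
python3 plan.py 475,-297,80,111
```

```text
t 17.23 p [462.9 274.   83.3] psi 100.0 j [  52.   -7.  -16.    0.  -80. -132.] g 0.699 F 0.0
level turn [0.15 0.34 0.  ]
475,-297,80,111 -> [  8.7  -56.45   0.13] turn z -11.0
```

To row units: -56.4 cm is -0.705, 8.7 cm is 0.1088, -11 degrees is -0.0611.

{"api": "step_arm", "payload": {
  "moves": [
    {"delta_pos": [0.1088,-0.705,0],"turn": [0,0,-0.0611],"hand": 0.7},
    {"delta_pos": [0.1088,-0.705,0],"turn": [0,0,-0.0611],"hand": 0.7},
    {"delta_pos": [0.1088,-0.705,0],"turn": [0,0,-0.0611],"hand": 0.7},
    {"delta_pos": [0.1088,-0.705,0],"turn": [0,0,-0.0611],"hand": 0.7},
    {"delta_pos": [0.1088,-0.705,0],"turn": [0,0,-0.0611],"hand": 0.7},
    {"delta_pos": [0.1088,-0.705,0],"turn": [0,0,-0.0611],"hand": 0.7},
    {"delta_pos": [0.1088,-0.705,0],"turn": [0,0,-0.0611],"hand": 0.7},
    {"delta_pos": [0.1088,-0.705,0],"turn": [0,0,-0.0611],"hand": 0.7},
    {"delta_pos": [0.1088,-0.705,0],"turn": [0,0,-0.0611],"hand": 0.7},
    {"delta_pos": [0.1088,-0.705,0],"turn": [0,0,-0.0611],"hand": 0.7}
  ]
}}

```text
time: 18.07
ee_pos: [0.4693, -0.1457, 0.0784]
orientation: [[-0.934, -0.358, 0.001], [-0.358, 0.934, 0.0], [-0.001, -0.0, -1.0]]
wrist_force: [1.3, 0.6, 0.4]
gripper_width: 0.703
gripper_force: 0.0
```

```bash
python3 plan.py 475,-297,80,111; python3 - <<'E'
from workcell import imaging
import cv2
b=imaging.grab_frame("side")["img"][200:400,140:362,::-1]
cv2.imwrite("pics/c5.png",cv2.resize(b,(555,500),interpolation=2))
E
```

```text
t 18.07 p [ 469.3 -145.7   78.4] psi 111.0 j [  6. -14. -23.  -0. -81. -75.] g 0.703 F 0.0
level turn [-0.    0.06  0.  ]
475,-297,80,111 -> [  4.88 -14.34  -0.17] turn z -0.0
```

View pics/c5.png

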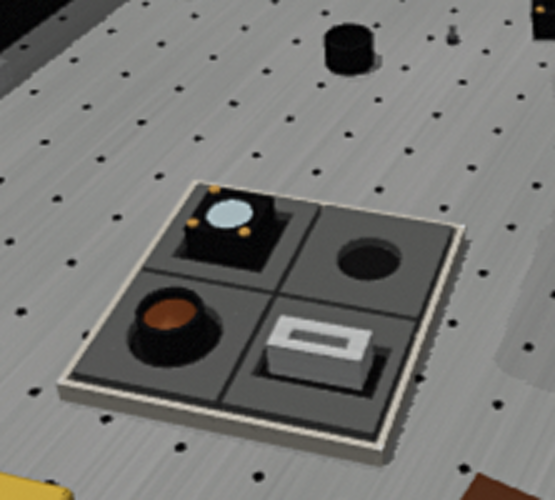

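Lens (170,325), mirror (230,225) and block (318,350) all sit in their recesses. Now the post.

To row units: -14.3 cm is -0.1788, 4.9 cm is 0.0613.

{"api": "step_arm", "payload": {
  "moves": [
    {"delta_pos": [0.0613,-0.1788,0],"turn": [0,0,0],"hand": 0.7},
    {"delta_pos": [0.0613,-0.1788,0],"turn": [0,0,0],"hand": 0.7},
    {"delta_pos": [0.0613,-0.1788,0],"turn": [0,0,0],"hand": 0.7},
    {"delta_pos": [0.0613,-0.1788,0],"turn": [0,0,0],"hand": 0.7},
    {"delta_pos": [0.0613,-0.1788,0],"turn": [0,0,0],"hand": 0.7},
    {"delta_pos": [0.0613,-0.1788,0],"turn": [0,0,0],"hand": 0.7},
    {"delta_pos": [0.0613,-0.1788,0],"turn": [0,0,0],"hand": 0.7},
    {"delta_pos": [0.0613,-0.1788,0],"turn": [0,0,0],"hand": 0.7}
  ]
}}

```text
time: 18.78
ee_pos: [0.4752, -0.2939, 0.0781]
orientation: [[-0.934, -0.359, 0.0], [-0.359, 0.934, 0.0], [-0.0, 0.0, -1.0]]
wrist_force: [-0.2, -0.1, -0.2]
gripper_width: 0.698
gripper_force: 0.0
```

```bash
python3 plan.py 475,-296.5,-8,111
```

```text
t 18.78 p [ 475.2 -293.9   78.1] psi 111.0 j [-11.  -3. -13.  -0. -80. -58.] g 0.698 F 0.0
level turn [0.01 0.01 0.  ]
475,-296.5,-8,111 -> [ 0.11 -0.24  8.61] turn z 0.0
```

To row units: 8.6 cm is 0.1075, 8.2 cm is 0.1025.

{"api": "step_arm", "payload": {
  "moves": [
    {"delta_pos": [0.0013,-0.0025,0.0313],"turn": [0,0,0],"hand": 0.7},
    {"delta_pos": [0.0013,-0.0025,0.0625],"turn": [0,0,0],"hand": 0.7},
    {"delta_pos": [0.0013,-0.0025,0.0875],"turn": [0,0,0],"hand": 0.7},
    {"delta_pos": [0.0013,-0.0025,0.1025],"turn": [0,0,0],"hand": 0.7},
    {"delta_pos": [0.0013,-0.0025,0.1075],"turn": [0,0,0],"hand": 0.7},
    {"delta_pos": [0.0013,-0.0025,0.1075],"turn": [0,0,0],"hand": 0.7},
    {"delta_pos": [0.0013,-0.0025,0.1075],"turn": [0,0,0],"hand": 0.1},
    {"delta_pos": [0.0013,-0.0025,0.1075],"turn": [0,0,0],"hand": 0.1},
    {"delta_pos": [0.0013,-0.0025,0.1075],"turn": [0,0,0],"hand": 0.1},
    {"delta_pos": [0.0013,-0.0025,0.1075],"turn": [0,0,0],"hand": 0.1}
  ]
}}

```text
time: 19.62
ee_pos: [0.4758, -0.2974, -0.0062]
orientation: [[-0.934, -0.358, 0.002], [-0.358, 0.934, -0.001], [-0.002, -0.002, -1.0]]
wrist_force: [0.0, 0.7, 5.5]
gripper_width: 0.271
gripper_force: 59.0
```

{"api": "step_arm", "payload": {
  "moves": [
    {"delta_pos": [0,0,0],"turn": [0,0,0],"hand": 0.1},
    {"delta_pos": [0,0,0],"turn": [0,0,0],"hand": 0.1},
    {"delta_pos": [0,0,0],"turn": [0,0,0],"hand": 0.1}
  ]
}}

```text
time: 19.87
ee_pos: [0.4758, -0.2974, -0.0062]
orientation: [[-0.934, -0.358, 0.002], [-0.358, 0.934, -0.001], [-0.002, -0.002, -1.0]]
wrist_force: [-0.3, 1.6, 5.6]
gripper_width: 0.275
gripper_force: 59.1
```

```bash
python3 plan.py 476,184,85,99.6
```

```text
t 19.87 p [ 475.8 -297.4   -6.2] psi 111.0 j [-11.   1. -19.   0. -70. -58.] g 0.275 F 59.1
level turn [-0.1   0.11  0.  ]
476,184,85,99.6 -> [-17.26  44.93  -9.16] turn z 11.4
```

Post gripped; carrying it over.

To row units: 44.9 cm is 0.5613, -17.3 cm is -0.2163, 11.4 degrees is 0.0633.

{"api": "step_arm", "payload": {
  "moves": [
    {"delta_pos": [0,0,-0.0125],"turn": [0,0,0],"hand": 0.1},
    {"delta_pos": [0,0,-0.05],"turn": [0,0,0],"hand": 0.1},
    {"delta_pos": [0,0,-0.0938],"turn": [0,0,0],"hand": 0.1},
    {"delta_pos": [-0.2163,0.5613,-0.115],"turn": [0,0,0.0633],"hand": 0.1},
    {"delta_pos": [-0.2163,0.5613,-0.115],"turn": [0,0,0.0633],"hand": 0.1},
    {"delta_pos": [-0.2163,0.5613,-0.115],"turn": [0,0,0.0633],"hand": 0.1},
    {"delta_pos": [-0.2163,0.5613,-0.115],"turn": [0,0,0.0633],"hand": 0.1},
    {"delta_pos": [-0.2163,0.5613,-0.115],"turn": [0,0,0.0633],"hand": 0.1},
    {"delta_pos": [-0.2163,0.5613,-0.115],"turn": [0,0,0.0633],"hand": 0.1},
    {"delta_pos": [-0.2163,0.5613,-0.115],"turn": [0,0,0.0633],"hand": 0.1}
  ]
}}

```text
time: 20.7
ee_pos: [0.4746, -0.0081, 0.0775]
orientation: [[-0.986, -0.165, -0.0], [-0.165, 0.986, 0.001], [0.0, 0.001, -1.0]]
wrist_force: [1.2, 0.1, -1.8]
gripper_width: 0.269
gripper_force: 59.6
```

```bash
python3 plan.py 476,184,85,99.6
```

```text
t 20.7 p [474.6  -8.1  77.5] psi 99.5 j [  23.  -16.  -25.   -0.  -81. -104.] g 0.269 F 59.6
level turn [ 0.03 -0.01  0.  ]
476,184,85,99.6 -> [-3.32 18.92 -0.74] turn z -0.1
```

To row units: 18.9 cm is 0.2363, -3.3 cm is -0.0413.

{"api": "step_arm", "payload": {
  "moves": [
    {"delta_pos": [-0.0413,0.2363,-0.0063],"turn": [0,0,0],"hand": 0.1},
    {"delta_pos": [-0.0413,0.2363,-0.0063],"turn": [0,0,0],"hand": 0.1},
    {"delta_pos": [-0.0413,0.2363,-0.0063],"turn": [0,0,0],"hand": 0.1},
    {"delta_pos": [-0.0413,0.2363,-0.0063],"turn": [0,0,0],"hand": 0.1},
    {"delta_pos": [-0.0413,0.2363,-0.0063],"turn": [0,0,0],"hand": 0.1},
    {"delta_pos": [-0.0413,0.2363,-0.0063],"turn": [0,0,0],"hand": 0.1},
    {"delta_pos": [-0.0413,0.2363,-0.0063],"turn": [0,0,0],"hand": 0.1},
    {"delta_pos": [-0.0413,0.2363,-0.0063],"turn": [0,0,0],"hand": 0.1}
  ]
}}

```text
time: 21.37
ee_pos: [0.4762, 0.1816, 0.082]
orientation: [[-0.986, -0.166, -0.001], [-0.166, 0.986, -0.001], [0.001, -0.0, -1.0]]
wrist_force: [-1.0, 0.9, -1.6]
gripper_width: 0.271
gripper_force: 59.8
```

```bash
python3 plan.py 476,184,6,99.6
```

```text
t 21.37 p [476.2 181.6  82. ] psi 99.6 j [  44.  -11.  -20.   -0.  -81. -124.] g 0.271 F 59.8
level turn [-0.02 -0.06  0.  ]
476,184,6,99.6 -> [-0.03  0.24  7.6 ] turn z -0.0
```

{"api": "step_arm", "payload": {
  "moves": [
    {"delta_pos": [0,0.0013,0.025],"turn": [0,0,0],"hand": 0.1},
    {"delta_pos": [0,0.0013,0.05],"turn": [0,0,0],"hand": 0.1},
    {"delta_pos": [0,0.0013,0.0688],"turn": [0,0,0],"hand": 0.1},
    {"delta_pos": [0,0.0013,0.0825],"turn": [0,0,0],"hand": 0.1},
    {"delta_pos": [0,0.0013,0.09],"turn": [0,0,0],"hand": 0.1},
    {"delta_pos": [0,0.0013,0.0938],"turn": [0,0,0],"hand": 0.1},
    {"delta_pos": [0,0.0013,0.0963],"turn": [0,0,0],"hand": 0.1},
    {"delta_pos": [0,0.0013,0.0975],"turn": [0,0,0],"hand": 0.1},
    {"delta_pos": [0,0.0013,0.0988],"turn": [0,0,0],"hand": 0.1},
    {"delta_pos": [0,0.0013,0.0988],"turn": [0,0,0],"hand": 0.1}
  ]
}}

```text
time: 22.2
ee_pos: [0.4768, 0.1832, 0.0039]
orientation: [[-0.986, -0.166, 0.001], [-0.166, 0.986, 0.001], [-0.001, 0.001, -1.0]]
wrist_force: [-0.5, 0.8, -2.3]
gripper_width: 0.271
gripper_force: 59.7
```

To row units: -11 cm is -0.1375, -8.5 cm is -0.1063.

{"api": "step_arm", "payload": {
  "moves": [
    {"delta_pos": [0,0,0.0013],"turn": [0,0,0],"hand": 0.1},
    {"delta_pos": [0,0,0.0013],"turn": [0,0,0],"hand": 0.1},
    {"delta_pos": [0,0,0.0013],"turn": [0,0,0],"hand": 0.35},
    {"delta_pos": [0,0,0.0013],"turn": [0,0,0],"hand": 0.55},
    {"delta_pos": [0,0,0.0013],"turn": [0,0,0],"hand": 0.55},
    {"delta_pos": [0,0,0.0013],"turn": [0,0,0],"hand": 0.55},
    {"delta_pos": [0,0,-0.025],"turn": [0,0,0],"hand": 0.55},
    {"delta_pos": [0,0,-0.0625],"turn": [0,0,0],"hand": 0.55},
    {"delta_pos": [0,0,-0.1063],"turn": [0,0,0],"hand": 0.55},
    {"delta_pos": [0,0,-0.1375],"turn": [0,0,0],"hand": 0.55}
  ]
}}

```text
time: 23.03
ee_pos: [0.4771, 0.183, 0.1163]
orientation: [[-0.986, -0.166, 0.002], [-0.166, 0.986, 0.001], [-0.002, 0.0, -1.0]]
wrist_force: [0.6, 0.0, 1.2]
gripper_width: 0.55
gripper_force: 0.0
```

To row units: -12 cm is -0.15, -4 cm is -0.05.

{"api": "step_arm", "payload": {
  "moves": [
    {"delta_pos": [0,-0.15,-0.05],"turn": [0,0,0],"hand": 0.55},
    {"delta_pos": [0,-0.15,-0.05],"turn": [0,0,0],"hand": 0.55},
    {"delta_pos": [0,-0.15,-0.05],"turn": [0,0,0],"hand": 0.55},
    {"delta_pos": [0,-0.15,-0.05],"turn": [0,0,0],"hand": 0.55},
    {"delta_pos": [0,-0.15,-0.05],"turn": [0,0,0],"hand": 0.55}
  ]
}}

```text
time: 23.45
ee_pos: [0.4971, 0.063, 0.1544]
orientation: [[-0.987, -0.162, 0.002], [-0.162, 0.987, 0.001], [-0.002, 0.001, -1.0]]
wrist_force: [0.2, 0.5, -1.2]
gripper_width: 0.551
gripper_force: 0.0
```

```bash
python3 - <<'E'
from workcell import imaging
import cv2; from h import *
f=imaging.grab_frame("side"); b=f["img"][150:390,140:420,::-1]
cv2.imwrite("pics/c6.png",cv2.resize(b,(700,600),interpolation=2))
t=imaging.grab_frame("top"); W=world(f)
for n,b,lo,hi in [("lens",(188,312,232,350),.024,.05),("mirror",(208,270,262,312),.024,.05),("post",(270,250,310,310),.05,.064),("block",(238,318,300,360),.024,.05)]: print(n,*blob(W,b,lo,hi))
E
```

```text
lens 545 [551.1 292.4] [39.6 39.9] 12.4 31.6
mirror 677 [566.6 200.1] [45.6 48.2] 10.5 33.9
post 183 [475.1 184.9] [23.4 24.7] 25.5 58.5
block 658 [461.1 275.2] [56.6 27. ] 10.6 32.5
```

View pics/c6.png

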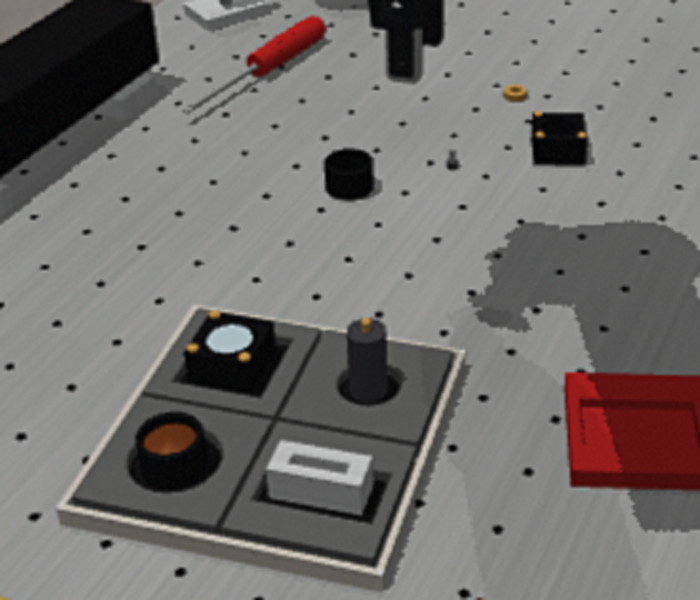

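All four parts stand upright in their recesses (lens (172,450), mirror (230,350), post (367,365), block (318,478)). The empty cell (350,173) and empty mount (560,138) are where they were.

```bash
python3 -c "
from workcell import workorder
print(workorder.sign_off())"
```

```text
the job is handed in; nothing more can be done
None
```

The lens cell, mirror mount, post and block were set down upright in their matching recesses, neither empty look-alike was touched, and the job is handed in; sign-off returned no verdict.

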